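Hang the lens spanner on the free hook of the tool carousel

ROBOT

A 6-joint arm with a two-finger parallel gripper is mounted at the origin on the work surface. World frame = base frame: x ahead of the robot, y to its left, z up, the work surface at z = 0. Lengths are in mm, angles in rad, forces in N, time in s.
With the tool pointing down it reaches from about 275 to 1000 mm from the base axis. Payload 8.4 kg.
Tool frame: the origin (TCP) lies at the very end of the fingers, on their centre line; the grasp point (between the pads) lies 19 mm behind it; z points along the fingers, y is the direction in which the jaws open and shut (so a half turn about z gives the same grasp; the last joint's range is limited). The gripper opens to 85 mm and grips with 20 to 120 N. Pads are 22 mm wide; open, the fingers measure 114 mm over their backs; the gripper's body (76 mm by 85 mm) begins 54 mm behind the grasp point. The pads swing forward as they close: fully open they stand 13 mm farther back than shut.
Start: joints at [-1.206, 0.353, 1.633, -0, 1.155, -0.002], TCP at [224.143, -583.428, 231.281] pointing down, gripper open.
Joint ranges: [-2.63, 2.63], [-0.92, 2.1], [0.06, 2.66], [-1.3, 4.44], [0, 2.69], [-3.02, 3.02]. Speed limits (rad/s): [2.22, 2.22, 2.79, 3.14, 3.14, 3.14].

INTERFACE

Orientations are given as [roll, pitch, yaw] about the fixed x, y, z axes, in that order (R = Rz(yaw) Ry(pitch) Rx(roll)).
In Python, from rig import sense, grab_frame, get_calibration, sign_off, boxes_of, trace gives the robot as it stands.
- The arm moves only by the tool servo_tool, never from a script. Its argument "rows" is a list of rows, each a list of 3 entries, a list of its own where there are three numbers: the finger opening in mm, from 0 to 85.4, then the shift along the tool's x, y, z in mm, then the turn, a rotation vector about the tool's x, y, z in degrees. A call has 1 to 8 rows; each row shifts and turns the commanded pose from where the row before left it, along the tool's axes as they then stand; what a row does not reach is not made up. A row lasts 1/8 s, in which the tool goes at most 62.5 mm and 10.7 degrees, less where a joint would pass 70% of its speed; a pose out of reach is approached as far as the arm can. A call is refused whole if a number of a shift passes 62.5 or a number of a turn 10.7, either way. A call with a gripper value outside its range is refused whole. The fingers move at their own pace and stop on an object; "force" is the grip in N (left out, the last holds). Time passes only in rows, so rows that do not move let the fingers close. It gives the time, the measured TCP pose, the force and the opening at its end, in the units of the state.
- sense(): the state, without advancing time (a new reading comes with each control period).
- grab_frame(name): name is "side" or "top" or "wrist"; returns the picture (420x560x3 uint8, blue, green, red); there is no depth.
- get_calibration(name): a dict with "intrinsics" (3x3 intrinsics, pixels), "k1" (the pictures are not rectified: a ray, as slopes to the right and down, at radius r is drawn at 1 + k1 r^2 times it, then the intrinsics apply), "world_to_cam" (4x4, takes a point from world to camera coordinates). Camera axes: x right, y down, z forward; pixel columns grow to the right and rows downward; lengths in mm; the calibration is good to about 2 mm. A picture is of the moment at which its call begins: read the wrist's pose just before it. get_calibration takes no time and is no camera call; for the wrist camera it gives the pose at the moment of the call.
- sign_off(): hands the job in, once; it reports no verdict.
Trained networks look in the newest picture that a camera, given by its name, has taken for a name from the list of things; names that differ only in an ending like _2 or _b are one class to them, and where a whole thing is asked for, a point or a joint stands for the part that bears it (a point fixed in the world has none). Each returns a list of dicts, best first, with "conf" (0 to 1); they miss things now and then, are a little off and sometimes report something else, mostly with a low value. They report only what shows in the picture. A call takes as long as a camera call.
- boxes_of(camera, thing): "centre" ([x, y, z] in mm, in the coordinates of the camera as it stood for that picture, good to about 4 mm: the middle of the surface that is visible of it).
- trace(camera, thing): "mask" (420x560 bool, what is visible of it).
The state is a dict: "clock": time; "qpos": joint angles; "qvel": joint speeds; "joint_efforts": joint torques, N m; "eef_pos": TCP position; "tcp_rot": TCP orientation; "contact_force": force on the tool from outside, world axes, zero at the start; "wrist_torque": the same for the moment, N m; "opening": opening from 0.0 (shut) to 1.0 (fully open).
Only numpy, scipy, OpenCV 4.12 (cv2) and the standard library are available. Lean on these libraries where they do the work, as an engineer would, in place of code of your own. Each camera call takes 0.05 s, during which the arm holds its last target. There are 200 camera calls.

TASK

Turn the tool carousel until its one empty hook stands at the front, over the index pointer on the base. Then take the flat lens spanner out of the wooden block and hang it by its eye on that hook, sliding it along the rod until it has clicked past the sprung keeper and sits behind it at the stop collar, pushing gently so that nothing is bent. Leave the hook at the front, let go, and leave the loose things on the bench where they are.

Things in the scene. Friction and masses are not known exactly. Their poses are not given: they have to be found in the camera images.
- rack: Fixed base of the tool carousel: black round foot, 160 mm across, with an upright post. Origin on the post's axis at bench level, z up. Its -x axis is the FRONT, roughly towards the robot: there the small bright index pointer with a white line sticks out of the foot's rim, amid a white scale.
- carousel: Turning head. Origin on the axis, level with the hook rods, 205 mm above the bench. Five arms 72 deg apart; the EMPTY hook points along its own -x, the others hold tools that swing a little. Hub 34 mm radius, bosses to 58 mm, top 6 mm above origin. Turns freely either way against a 0.2 Nm brake that holds it where left. At first the empty hook is 50-150 deg anticlockwise (from above) of the front.
- knob (a point): Middle of the black knurled knob on top of the head, on its axis, 26 mm above the rods: 44 mm diameter, 28 mm tall (14 mm above and below this point), stands 6 mm clear above the hub. Grip it a little above this point and twist to turn the head.
- hook_root (a point): Point on the centre line of the empty hook, 58 mm from the axis, where it leaves the hub. The hook is a level rod, 8 mm diameter, round nose, with a stop collar (20 mm diameter) and further out a sprung keeper. Arms slide in the hub and are clamped by thumbscrews: the collar's outer face may be anywhere from 74 to 92 mm from the axis and is not measured; the rod's nose is 44 mm beyond that face.
- hook_seat (a point): Point on the rod's centre line 87 mm from the axis: roughly where the spanner will sit. Keeper: wire leaf on top of the rod, foot 30 mm and free end 10 mm outside the collar face, free end 13 mm above centre line. The eye slid inwards, centred on the rod, presses it down (3 to 6 N; more if it drags low); it springs up behind. Collar: firm stop, found by feel; over 20 N bends the arm.
- spanner_eye (a point): Centre of the 15 mm eye of the flat lens spanner, the thing to hang; grip here, across the 48 mm wide head (y axis). The eye goes through the 8 mm thickness (x axis); z is up the spanner. Head from 26 mm below to 16 mm above this point, then a 26 mm wide shank, forked at the end, to 115 mm below. Hung on the rod, this point is 3.5 mm below the rod's centre line.
- spanner: The flat aluminium lens spanner as a whole: 131 mm tall, 8 mm thick, about 0.1 kg; origin at the foot of its fork, same axes as its eye. It starts standing upright, loose, in a 38 mm deep slot of the block: lift it straight up by 45 mm or more.
- block: Fixed wooden tool block 92 x 100 x 50 mm, origin under its centre. The spanner's slot lies along the block's y axis, 20 mm from its centre towards -x; two drivers stand in it at x = +26 mm, y = +-28 mm, up to 118 mm above the bench.
- loupe: Loose black eye loupe, 40 mm across, 42 mm tall, standing between block and carousel; leave alone. Origin under its centre.
- lens_barrel: Loose black lens barrel, 64 mm across, 50 mm tall, standing beyond the block; leave alone. Origin under its centre.
- screw_jar: Loose glass jar, 48 mm across, 55 mm tall, standing left of the block; leave alone. Origin under its centre.
- driver: Loose screwdriver, 160 mm long, lying on the bench right of the robot's front; leave alone. Origin under its middle, x along it.
- dust_brush: Loose flat brush, 150 mm long, lying beyond the block; leave alone. Origin under its middle, x along it.
- lens_cap: Loose black lens cap, 58 mm across, 11 mm thick, lying right of the carousel; leave alone. Origin under its centre.
- step_ring: Loose black ring, 68 mm across, 7 mm thick, lying left of the block; leave alone. Origin under its centre.

How it is judged:
By the outcome, as a careful person would: the job done as asked, in the order asked, and still so for the second after the job is handed in, with the robot touching nothing.
It also fails if it takes over 69 s, if anything falls off the work surface, if the arm or the gripper's body presses on something with over 40 N, if the wrist force passes 120 N, or if a joint passes its speed limit or range.

## Working session

There is one attempt and no reset: what is moved stays moved. The work goes in short steps, Python scripts to look and compute and a tool call to move; the robot and the scene stay as the last step left them, time stands still between calls to the robot, and variables do not carry over. Pictures are saved under pics/ and viewed, about 8 in all and at most 12, crops included, and the job is handed in when it is done.

Besides the shell and the picture viewer there is one more tool, called after "Call:" as a command line: name --argument value ..., lists and objects as JSON in quotes. servo_tool: Moves the arm, as the interface text tells. Its arguments: {"type":"object","properties":{"rows":{"type":"array","items":{"type":"array"}},"force":{"type":"number"}},"required":["rows"]}

```bash
mkdir -p pics; ls; cat > h.py <<'E'
import numpy as np, cv2
from rig import *
from scipy.spatial.transform import Rotation as R
def cal(c):
    k=get_calibration(c); return np.array(k["intrinsics"]),k["k1"],np.array(k["world_to_cam"])
def ray(c,px,K=None):
    K,k1,T=K or cal(c)
    d=np.linalg.inv(K)@np.array([px[0],px[1],1.]); s=d[:2].copy()
    for _ in range(20): s=d[:2]/(1+k1*(s@s))
    Ri=T[:3,:3].T; return -Ri@T[:3,3], Ri@np.array([s[0],s[1],1])
def atz(c,px,z,K=None):
    o,d=ray(c,px,K); return o+d*(z-o[2])/d[2]
def proj(c,P,K=None):
    K,k1,T=K or cal(c)
    p=T[:3,:3]@np.array(P,float)+T[:3,3]; s=p[:2]/p[2]; s=s*(1+k1*(s@s))
    return (K@np.array([s[0],s[1],1]))[:2]
def box(c,t,K=None):
    K,k1,T=K or cal(c)
    return [(round(b["conf"],2),np.round(T[:3,:3].T@(np.array(b["centre"])-T[:3,3]),1)) for b in boxes_of(c,t)[:2]]
E
python3 - <<'E'
from h import *
s=sense();print(s)
for c in("side","top"):
    cv2.imwrite(f"pics/{c}0.png",grab_frame(c)); K,k1,T=cal(c); print(c,"cam at",-T[:3,:3].T@T[:3,3],K[0,0],T[2,:3])
    for t in("rack","carousel","knob","hook_root","hook_seat","spanner_eye","spanner","block","loupe"):print(t,box(c,t))
E
```

```text
pics
{'clock': 0.0, 'qpos': array([-1.20634081e+00,  3.53650256e-01,  1.63414025e+00,  1.88110189e-05,
        1.15518109e+00, -2.39358301e-03]), 'qvel': array([ 0.00099959,  0.0001563 ,  0.00020201, -0.00044391, -0.00077983,
       -0.00108311]), 'joint_efforts': array([-1.67140137e-03, -6.05254483e+01, -3.42069197e+01, -2.96036501e-05,
        9.31978662e-03, -3.52646040e-06]), 'eef_pos': array([ 224.01296652, -582.96789909,  230.55773914]), 'tcp_rot': array([-3.14021376e+00, -2.04996672e-05,  3.66841479e-01]), 'contact_force': array([-0.24790795,  0.12823514, -0.1848192 ]), 'wrist_torque': array([-0.00865133,  0.02281991, -0.02621144]), 'opening': 1.0017401749326014}
side cam at [ 52.68932181 763.71905274 939.42575502] 486.60748053181004 [ 0.41896054 -0.63311404 -0.65087532]
rack [(0.7, array([ 603.9, -125. ,  138.5]))]
carousel []
knob [(0.65, array([ 601.3, -127.4,  208.3]))]
hook_root [(0.93, array([ 600.2, -129.3,  209.7]))]
hook_seat [(0.91, array([ 605.3, -122.6,  208.9]))]
spanner_eye [(0.84, array([444.2, 279.9, 116. ]))]
spanner [(0.6, array([445.8, 278.6, 116.5]))]
block [(0.76, array([452.7, 297.7,  51. ]))]
loupe [(0.8, array([387.2,  47.3,  28.7])), (0.67, array([ 604.3, -126.3,  207.5]))]
top cam at [ 430.93114177   40.4162021  1424.71038126] 445.47682783436926 [ 0.08219452 -0.02721515 -0.99624465]
rack [(0.62, array([ 604.9, -130.2,  204.9])), (0.26, array([609.1, 447.9,  51.4]))]
carousel [(0.83, array([ 608.7, -137.3,  213.1]))]
knob [(0.64, array([ 612.8, -138.8,  211.6]))]
hook_root [(0.55, array([ 607.9, -128.9,  203.7]))]
hook_seat [(0.65, array([ 610.6, -139.2,  214.6]))]
spanner_eye []
spanner [(0.48, array([445.7, 279. , 144.1]))]
block [(0.85, array([469.4, 274.4,  51.7])), (0.52, array([ 613.1, -137.6,  213. ]))]
loupe [(0.68, array([388.6,  42.7,  37.6]))]
```

View pics/side0.png

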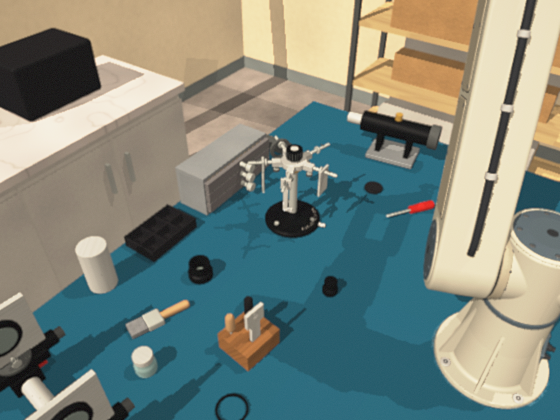

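View pics/top0.png

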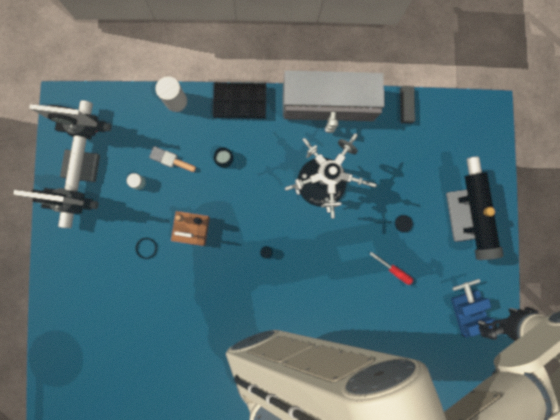

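```bash
python3 - <<'E'
from h import *
a=cv2.imread("pics/top0.png")[100:235,265:405]; b=cv2.imread("pics/side0.png")[130:245,230:350]
a=cv2.resize(a,(560,540),interpolation=cv2.INTER_CUBIC)
b=cv2.resize(b,(560,537),interpolation=cv2.INTER_CUBIC)
cv2.imwrite("pics/topc.png",a);cv2.imwrite("pics/sidec.png",b)
b=cv2.imread("pics/side0.png")
print("knob top at z245 from top",atz("top",(332,171),245), "foot", atz("side",(292,218),0))
E
```

```text
knob top at z245 from top [ 617.43085566 -135.50668579  245.        ] foot [ 6.22446920e+02 -1.42777290e+02  1.13686838e-13]
```

View pics/topc.png

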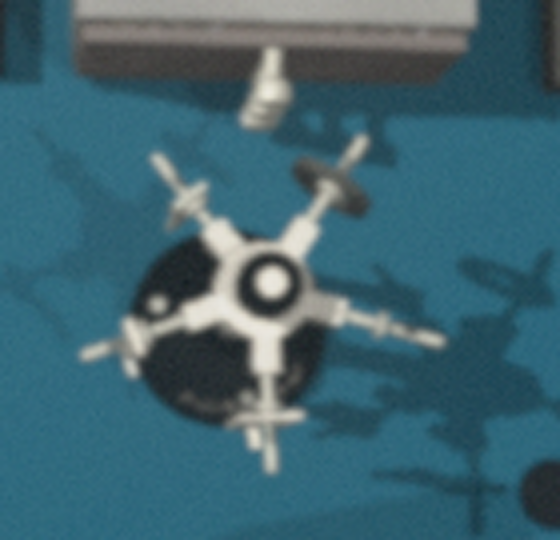

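View pics/sidec.png

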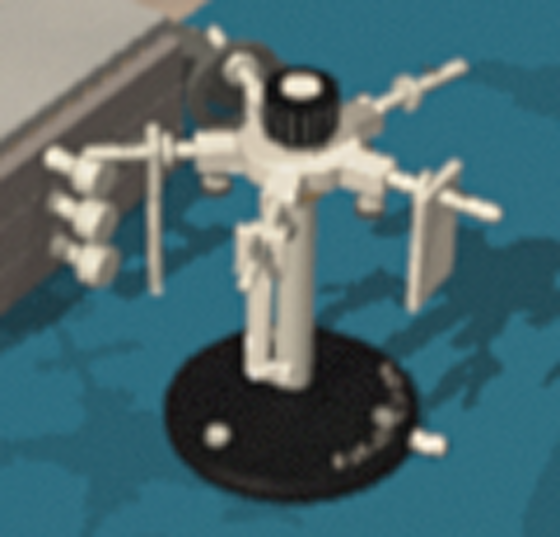

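```bash
cat >> h.py <<'E'
def tri(obs):
    A=np.zeros((3,3));b=np.zeros(3)
    for c,px in obs:
        o,d=ray(c,px); d/=np.linalg.norm(d); M=np.eye(3)-np.outer(d,d); A+=M;b+=M@o
    return np.linalg.solve(A,b)
E
python3 - <<'E'
from h import *
t=lambda x,y:("top",(265+x/4,100+y/4)); s=lambda x,y:("side",(230+x*120/560,130+y*115/537))
print("cap",tri([t(271,284),s(300,87)]),atz(*t(271,284),245),atz(*s(300,87),245))
print("ptr",tri([t(255,437),s(438,443)]),atz(*t(255,437),12),atz(*s(438,443),12))
print("nose",tri([t(440,341),s(462,66)]),atz(*t(440,341),205),atz(*s(462,66),205))
print("collar",tri([t(383,324),s(405,92)]),atz(*t(383,324),205),atz(*s(405,92),205))
for c in("top","side"):
    grab_frame(c)
    for th in("spanner","block","rack","carousel","spanner_eye"):
        r=trace(c,th)
        for m in r[:1]:
            M=m["mask"]; cs,_=cv2.findContours(M.astype(np.uint8),0,2); q=max(cs,key=cv2.contourArea)
            print(c,th,round(m["conf"],2),M.sum(),cv2.minAreaRect(q),np.argwhere(M).mean(0)[::-1])
a=cv2.resize(cv2.imread("pics/top0.png")[195:260,155:225],(560,520),interpolation=cv2.INTER_CUBIC)
b=cv2.resize(cv2.imread("pics/side0.png")[290:370,210:290],(560,560),interpolation=cv2.INTER_CUBIC)[:520]
cv2.imwrite("pics/span.png",cv2.resize(np.hstack([a,b]),(800,371)))
E
```

```text
cap [ 617.71591102 -137.32027361  245.31097401] [ 617.46278715 -137.53497916  245.        ] [ 618.28557396 -137.58070949  245.        ]
ptr [ 528.87618165 -161.53677788    7.31240398] [ 530.75168663 -159.73800128   12.        ] [ 524.2878645  -158.01659181   12.        ]
nose [ 584.535494   -262.38586925  205.75334351] [ 585.62035223 -262.05938009  205.        ] [ 584.09228066 -263.95527671  205.        ]
collar [ 597.63276448 -221.88092803  204.05636183] [ 596.94068772 -221.97817984  205.        ] [ 597.50328948 -220.32910748  205.        ]
top block 0.65 1040 ((190.41891479492188, 227.98648071289062), (35.67457962036133, 31.071409225463867), 9.462322235107422) [190.51153846 227.96634615]
top rack 0.84 2675 ((333.84344482421875, 169.52215576171875), (84.58113861083984, 82.67816162109375), 31.759479522705078) [325.53757009 177.2953271 ]
top carousel 0.82 1570 ((334.1337585449219, 169.99447631835938), (83.71146392822266, 81.48312377929688), 31.32869529724121) [330.35159236 171.39044586]
top spanner_eye 0.51 19 ((184.0, 234.0), (2.0, 10.0), 90.0) [184.42105263 234.26315789]
side spanner 0.73 469 ((252.52813720703125, 321.9792175292969), (18.344770431518555, 38.07405090332031), 8.530765533447266) [253.97654584 321.42643923]
side block 0.76 2114 ((246.38418579101562, 334.0538635253906), (55.77806854248047, 54.84910583496094), 46.63658142089844) [246.88552507 338.72280038]
side rack 0.72 3398 ((293.6929931640625, 187.5968017578125), (98.28641510009766, 71.57816314697266), 88.02507019042969) [293.37669217 191.2801648 ]
side carousel 0.97 1837 ((298.04541015625, 166.1087646484375), (71.37973022460938, 74.45323944091797), 54.34467315673828) [294.71257485 165.94229722]
side spanner_eye 0.76 471 ((252.6014862060547, 321.490234375), (18.344770431518555, 37.085113525390625), 8.530765533447266) [253.99363057 321.44373673]
```

View pics/span.png

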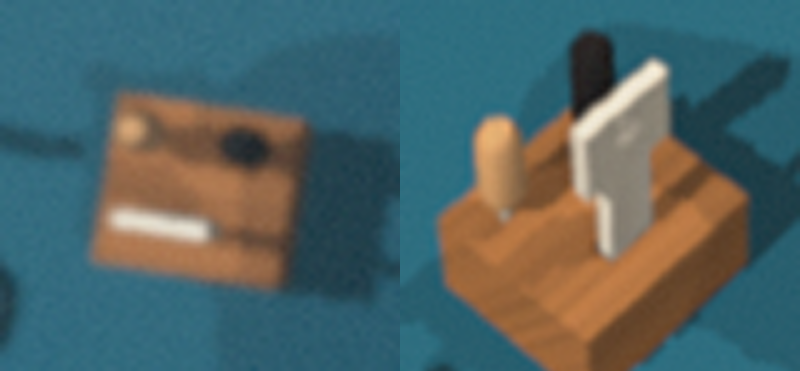

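```bash
cat >> h.py <<'E'
def plan(P,yaw=None,n=8,frm=None,grip=85):
    s=sense(); p=np.array(frm[0] if frm else s["eef_pos"],float); y=frm[1] if frm else s["tcp_rot"][2]
    yaw=y if yaw is None else yaw; dp=(np.array(P)-p)/n; dy=(yaw-y)/n; rows=[]
    for i in range(n):
        d=[np.cos(y)*dp[0]+np.sin(y)*dp[1], np.sin(y)*dp[0]-np.cos(y)*dp[1], -dp[2]]
        rows.append([grip,[float(round(v,1)) for v in d],[0,0,float(round(-np.degrees(dy),2))]]); y+=dy
    print(rows)
def st():
    s=sense(); print("t",round(s["clock"],2),"p",np.round(s["eef_pos"],1),"rot",np.round(s["tcp_rot"],3),"F",np.round(s["contact_force"],2),"op",round(s["opening"]*85.4,1),"q",np.round(s["qpos"],2))
E
python3 - <<'E'
from h import *
K,k1,T=cal("wrist");s=sense();print(K[0,0],-T[:3,:3].T@T[:3,3]-s["eef_pos"],T[:3,:3])
plan((400,-380,340),0.85,6); plan((590,-140,340),1.30,7,((400,-380,340),.85))
S=lambda x,y:atz("top",(155+x/5.714,195+y/5.714),143)
print([S(*v) for v in((110,218),(210,232),(160,225))])
B=lambda x,y:("side",(210+x*0,0))
E
```

```text
295.3299212930799 [ 73.23952541  27.23337509 142.62451733] [[ 3.58017989e-01 -9.33714642e-01 -2.93986508e-04]
 [-8.89180217e-01 -3.41038019e-01  3.05043623e-01]
 [-2.84923958e-01 -1.08949697e-01 -9.52338334e-01]]
[[85, [39.5, -21.1, -18.1], [0, 0, -4.61]], [85, [41.1, -17.9, -18.1], [0, 0, -4.61]], [85, [42.4, -14.5, -18.1], [0, 0, -4.61]], [85, [43.4, -11.1, -18.1], [0, 0, -4.61]], [85, [44.2, -7.5, -18.1], [0, 0, -4.61]], [85, [44.6, -4.0, -18.1], [0, 0, -4.61]]]
[[85, [43.7, -2.2, -0.0], [0, 0, -3.68]], [85, [43.7, 0.6, -0.0], [0, 0, -3.68]], [85, [43.6, 3.4, -0.0], [0, 0, -3.68]], [85, [43.3, 6.2, -0.0], [0, 0, -3.68]], [85, [42.8, 8.9, -0.0], [0, 0, -3.68]], [85, [42.1, 11.7, -0.0], [0, 0, -3.68]], [85, [41.3, 14.4, -0.0], [0, 0, -3.68]]]
[array([447.47675858, 302.76541259, 143.        ]), array([441.10438787, 252.34421887, 143.        ]), array([444.29256412, 277.53781164, 143.        ])]
```

Call:
servo_tool --rows '[[85,[39.5,-21,-18],[0,0,-4.6]],[85,[41,-18,-18],[0,0,-4.6]],[85,[42.4,-14.5,-18],[0,0,-4.6]],[85,[43.4,-11,-18],[0,0,-4.6]],[85,[44.2,-7.5,-18],[0,0,-4.6]],[85,[44.6,-4,-18],[0,0,-4.6]]]'

```text
clock: 2.35
eef_pos: [400.8, -379.1, 340.0]
tcp_rot: [3.141, 0.0, 0.851]
contact_force: [0.2, -0.4, -0.4]
opening: 0.998
```

Call:
servo_tool --rows '[[85,[43.7,-2.2,0],[0,0,-3.7]],[85,[43.7,0.6,0],[0,0,-3.7]],[85,[43.6,3.4,0],[0,0,-3.7]],[85,[43.3,6.2,0],[0,0,-3.7]],[85,[42.8,8.9,0],[0,0,-3.7]],[85,[42,11.7,0],[0,0,-3.7]],[85,[41.3,14.4,0],[0,0,-3.7]],[85,[0,0,0],[0,0,0]]]'

```text
clock: 3.35
eef_pos: [591.6, -138.4, 339.0]
tcp_rot: [-3.142, -0.001, 1.304]
contact_force: [-0.3, -0.1, 0.1]
opening: 0.993
```

```bash
python3 - <<'E'
from h import *
st(); K=cal("wrist"); cv2.imwrite("pics/w1.png",grab_frame("wrist"))
for t in("knob","carousel","hook_root","hook_seat","rack"):print(t,box("wrist",t,K))
for P in((617.8,-137.5,245),(586,-262,205),(529,-160.5,10)):print(proj("wrist",P,K))
import pickle; pickle.dump(K,open("K1.pkl","wb"))
E
```

```text
t 3.35 p [ 591.6 -138.4  339. ] rot [-3.142e+00 -1.000e-03  1.304e+00] F [-0.3  -0.13  0.1 ] op 84.8 q [-0.23  0.24  1.54  0.    1.35  0.03]
knob [(0.69, array([ 617.1, -135.4,  213.4]))]
carousel [(0.71, array([ 618.4, -135.3,  209.8]))]
hook_root [(0.94, array([ 618.7, -132. ,  210.5]))]
hook_seat [(0.95, array([ 616.9, -130.8,  209.9]))]
rack [(0.95, array([ 614. , -125.6,  210.1]))]
[315.81046934 199.9302107 ]
[310.79676085 301.94759844]
[252.98607973 186.28022971]
```

View pics/w1.png

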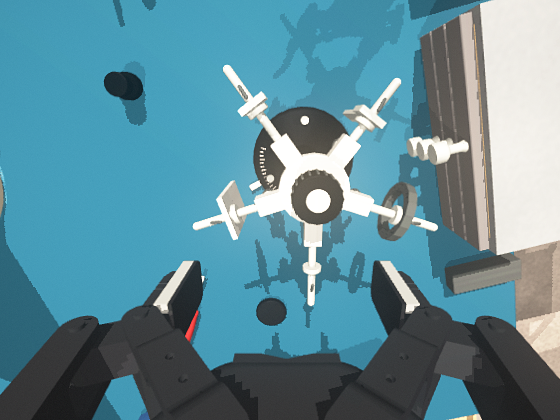

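```bash
python3 - <<'E'
from h import *
import pickle; K=pickle.load(open("K1.pkl","rb"))
c=atz("wrist",(317,201),245,K)
n=atz("wrist",(311,303),206,K);k=atz("wrist",(311.5,268),208,K);p=atz("wrist",(252,187.5),8,K)
for v in(n,k,p): d=v-c; print(v,np.hypot(*d[:2]),np.degrees(np.arctan2(-d[1],-d[0])))
# foot ellipse: dark pixels fit on wrist
im=cv2.imread("pics/w1.png")
u=cv2.resize(im[160:215,235:290],(550,550),interpolation=cv2.INTER_CUBIC); cv2.imwrite("pics/ptr.png",u)
print(c)
for r in(80,95):
  for z in(0,12):
    q=[proj("wrist",(c[0]+r*np.cos(a),c[1]+r*np.sin(a),z),K).round(1).tolist() for a in np.radians([0,90,180+12,180+14,180+16,180+18])];print(r,z,q)
plan((618,-137.5,300),1.304,2); plan((618,-137.5,222),1.304,3,((618,-137.5,300),1.304))
E
```

```text
[ 585.98729352 -262.66002225  206.        ] 128.19359858781053 75.28931226492386
[ 596.93093911 -219.69038909  208.        ] 83.8541177453214 75.06606977360588
[ 526.46151187 -162.45352497    8.        ] 95.10140397582357 14.483495335032972
[ 618.54056706 -138.66855843  245.        ]
80 0 [[350.5, 145.0], [289.4, 108.2], [259.2, 180.2], [260.0, 181.6], [260.9, 183.0], [261.8, 184.4]]
80 12 [[352.0, 145.8], [289.5, 108.1], [258.5, 181.8], [259.4, 183.3], [260.3, 184.7], [261.2, 186.1]]
95 0 [[359.6, 142.5], [286.9, 98.4], [251.3, 184.2], [252.3, 185.9], [253.4, 187.6], [254.5, 189.2]]
95 12 [[361.4, 143.2], [286.9, 98.0], [250.5, 185.9], [251.5, 187.6], [252.6, 189.3], [253.7, 191.0]]
[[85, [5.8, 13.1, 19.7], [0, 0, -0.14]], [85, [5.7, 13.1, 19.7], [0, 0, -0.14]]]
[[85, [0.0, 0.0, 26.0], [0, 0, -0.0]], [85, [0.0, 0.0, 26.0], [0, 0, -0.0]], [85, [0.0, 0.0, 26.0], [0, 0, -0.0]]]
```

View pics/ptr.png

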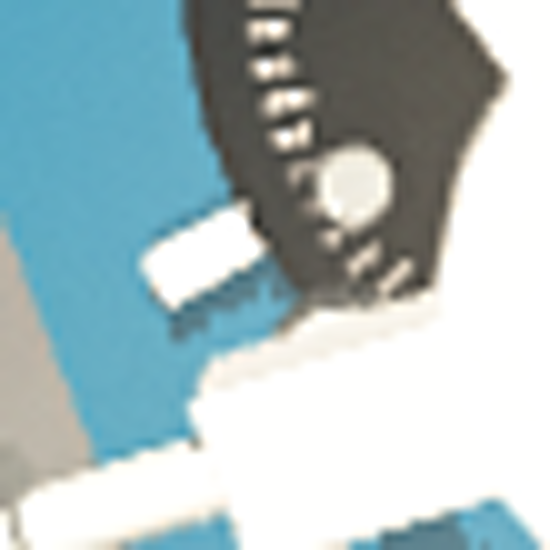

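Call:
servo_tool --rows '[[85,[6,12.7,20],[0,0,0]],[85,[6,12.7,20],[0,0,0]],[85,[0,0,26],[0,0,0]],[85,[0,0,26],[0,0,0]],[85,[0,0,25],[0,0,0]],[44,[0,0,0],[0,0,0]],[40,[0,0,0],[0,0,0]],[40,[0,0,0],[0,0,0]]]' --force 50

```text
clock: 4.65
eef_pos: [619.4, -136.1, 223.3]
tcp_rot: [3.138, -0.0, 1.301]
contact_force: [4.7, -0.7, -3.7]
opening: 0.493
```

Call:
servo_tool --rows '[[40,[0,0,0],[0,0,0]],[40,[0,0,0],[0,0,0]]]'

```text
clock: 4.9
eef_pos: [619.4, -136.1, 223.3]
tcp_rot: [3.138, -0.0, 1.301]
contact_force: [6.2, -1.2, -3.1]
opening: 0.495
```

```bash
python3 -c "
from h import *
st()"
```

```text
t 4.9 p [ 619.4 -136.1  223.3] rot [ 3.138 -0.     1.301] F [ 6.21 -1.23 -3.07] op 42.3 q [-0.22  0.37  1.62  0.    1.14  0.05]
```

Call:
servo_tool --rows '[[40,[0,1,0],[0,0,6]],[40,[0,0,0],[0,0,9]],[40,[0,0,0],[0,0,10]],[40,[0,0,0],[0,0,10]],[40,[0,0,0],[0,0,10]],[40,[0,0,0],[0,0,10]],[40,[0,0,0],[0,0,6]],[40,[0,0,0],[0,0,0]]]'

```text
clock: 5.9
eef_pos: [620.7, -137.3, 223.4]
tcp_rot: [3.138, -0.004, 0.234]
contact_force: [7.1, -5.0, -4.3]
opening: 0.497
```

```bash
python3 -c "
from h import *
st();print(np.degrees(1.301-sense()['tcp_rot'][2]))
K=cal('wrist');cv2.imwrite('pics/w2.png',grab_frame('wrist'))"
```

```text
t 5.9 p [ 620.7 -137.3  223.4] rot [ 3.138 -0.004  0.234] F [ 7.07 -5.05 -4.27] op 42.4 q [-0.22  0.37  1.62 -0.    1.14  1.12]
61.12937254617451
```

View pics/w2.png

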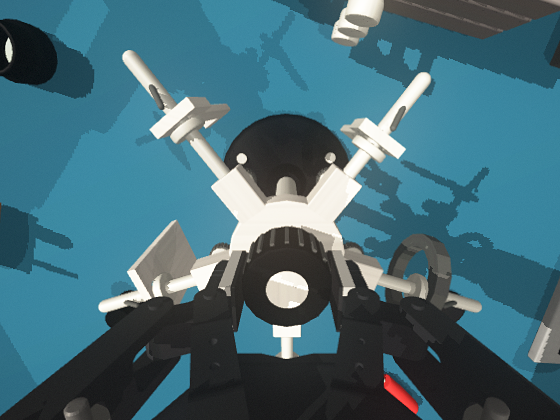

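Call:
servo_tool --rows '[[85,[0,0,0],[0,0,0]],[85,[0,0,0],[0,0,0]],[85,[0,0,0],[0,0,0]],[85,[0,0,-40],[0,0,0]],[85,[10,20,-40],[0,0,0]],[85,[20,20,-37],[0,0,0]],[85,[0,0,0],[0,0,0]]]'

```text
clock: 6.82
eef_pos: [659.8, -169.1, 342.8]
tcp_rot: [3.139, -0.005, 0.235]
contact_force: [-0.6, 0.6, -1.0]
opening: 0.995
```

```bash
python3 - <<'E'
from h import *
import pickle
st(); K=cal("wrist"); im=grab_frame("wrist"); cv2.imwrite("pics/w3.png",im); pickle.dump(K,open("K3.pkl","wb"))
print(box("wrist","spanner",K))
E
```

```text
t 6.83 p [ 659.8 -169.1  342.8] rot [ 3.139 -0.005  0.235] F [-0.56  0.65 -1.04] op 84.9 q [-0.25  0.36  1.38 -0.    1.4   1.08]
[]
```

View pics/w3.png

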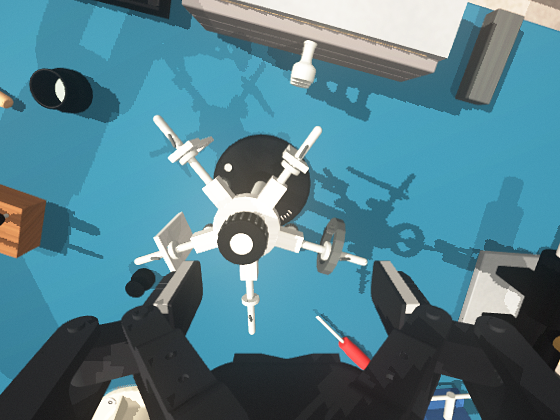

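```bash
python3 - <<'E'
from h import *
import pickle; K=pickle.load(open("K3.pkl","rb")); im=cv2.imread("pics/w3.png")
c=atz("wrist",(241,244),245,K); print(c)
g=im.min(2)
# rod centre line by row
for y in range(284,337,3):
    x=np.where(g[y,225:280]>175)[0]+225
    if len(x):
        P=atz("wrist",(x.mean(),y),206,K); d=P-np.array([618.4,-138.2,0]); print(y,x.min(),x.max(),P.round(1),round(np.hypot(*d[:2]),1),round(np.degrees(np.arctan2(-d[1],-d[0])),2), np.round(np.degrees(np.arctan2(-(P-c)[1],-(P-c)[0])),2))
print(atz("wrist",(268,237),245,K))
E
```

```text
[ 618.59873384 -138.49757139  245.        ]
284 246 252 [ 555.2 -153.7  206. ] 65.1 13.75 13.46
287 246 252 [ 551.5 -154.4  206. ] 68.9 13.62 13.34
290 246 252 [ 547.8 -155.1  206. ] 72.6 13.49 13.23
293 247 252 [ 544.2 -156.4  206. ] 76.4 13.79 13.54
296 243 257 [ 540.2 -155.9  206. ] 80.2 12.77 12.53
299 242 257 [ 536.7 -157.9  206. ] 84.1 13.55 13.33
302 242 257 [ 532.9 -158.7  206. ] 88.0 13.45 13.23
305 245 254 [ 529.  -159.4  206. ] 91.9 13.36 13.15
308 247 253 [ 525.3 -160.7  206. ] 95.8 13.6 13.4
311 248 253 [ 521.5 -162.   206. ] 99.8 13.83 13.64
314 248 253 [ 517.6 -162.8  206. ] 103.8 13.73 13.55
317 248 253 [ 513.8 -164.2  206. ] 107.8 13.94 13.76
320 248 253 [ 509.5 -163.9  206. ] 111.9 13.26 13.09
323 248 253 [ 505.6 -165.2  206. ] 115.9 13.47 13.31
326 248 254 [ 501.7 -166.6  206. ] 120.1 13.67 13.51
329 248 254 [ 497.6 -167.4  206. ] 124.2 13.59 13.43
332 249 254 [ 493.7 -168.8  206. ] 128.4 13.77 13.62
[ 630.76989447 -160.43865058  245.        ]
```

```bash
python3 - <<'E'
from h import *
plan((540,80,330),0.06,6); plan((436,278,260),-.126,6,((540,80,330),.06))
E
```

```text
[[85, [-9.3, -44.7, 1.5], [0, 0, 1.68]], [85, [-10.6, -44.4, 1.5], [0, 0, 1.68]], [85, [-11.9, -44.1, 1.5], [0, 0, 1.68]], [85, [-13.2, -43.7, 1.5], [0, 0, 1.68]], [85, [-14.5, -43.3, 1.5], [0, 0, 1.68]], [85, [-15.8, -42.9, 1.5], [0, 0, 1.68]]]
[[85, [-15.3, -34.0, 11.7], [0, 0, 1.78]], [85, [-16.4, -33.5, 11.7], [0, 0, 1.78]], [85, [-17.4, -33.0, 11.7], [0, 0, 1.78]], [85, [-18.4, -32.4, 11.7], [0, 0, 1.78]], [85, [-19.4, -31.8, 11.7], [0, 0, 1.78]], [85, [-20.4, -31.2, 11.7], [0, 0, 1.78]]]
```

Call:
servo_tool --rows '[[85,[-9.3,-44.7,1.5],[0,0,1.7]],[85,[-10.6,-44.4,1.5],[0,0,1.7]],[85,[-11.9,-44,1.5],[0,0,1.7]],[85,[-13.2,-43.7,1.5],[0,0,1.7]],[85,[-14.5,-43.3,1.5],[0,0,1.7]],[85,[-15.8,-43,1.5],[0,0,1.7]]]'

```text
clock: 7.68
eef_pos: [538.3, 81.2, 328.8]
tcp_rot: [3.142, 0.003, 0.057]
contact_force: [-0.3, -0.4, -0.7]
opening: 0.996
```

Call:
servo_tool --rows '[[85,[-15.3,-34,11.7],[0,0,1.8]],[85,[-16.4,-33.5,11.7],[0,0,1.8]],[85,[-17.4,-33,11.7],[0,0,1.8]],[85,[-18.4,-32.4,11.7],[0,0,1.8]],[85,[-19.4,-31.8,11.7],[0,0,1.8]],[85,[-20.4,-31,11.7],[0,0,1.8]],[85,[0,0,0],[0,0,0]]]'

```text
clock: 8.55
eef_pos: [434.3, 278.8, 258.0]
tcp_rot: [3.139, 0.003, -0.128]
contact_force: [0.2, -0.2, 0.1]
opening: 0.996
```

```bash
python3 - <<'E'
from h import *
import pickle
st(); K=cal("wrist"); im=grab_frame("wrist"); cv2.imwrite("pics/w4.png",im); pickle.dump(K,open("K4.pkl","wb"))
print(box("wrist","spanner",K),box("wrist","spanner_eye",K),box("wrist","block",K))
for m in trace("wrist","spanner")[:1]:
    cs,_=cv2.findContours(m["mask"].astype(np.uint8),0,2); q=max(cs,key=cv2.contourArea); print(m["conf"],cv2.boxPoints(cv2.minAreaRect(q)))
for P in((447.5,302.8,143),(441.1,252.3,143)):print(proj("wrist",P,K))
E
```

```text
t 8.55 p [434.3 278.8 258. ] rot [ 3.139e+00  3.000e-03 -1.280e-01] F [ 0.21 -0.22  0.11] op 85.0 q [0.57 0.16 1.83 0.   1.16 2.27]
[(0.86, array([448.2, 281.4, 132.8]))] [(0.6, array([446.7, 274.2, 136.4])), (0.42, array([407.8, 418.6,   5.8]))] [(0.95, array([474.4, 269.8,  53.3]))]
0.94 [[259. 167.]
 [312. 167.]
 [312. 195.]
 [259. 195.]]
[256.99795524 191.61126622]
[313.48296631 191.44950833]
```

View pics/w4.png

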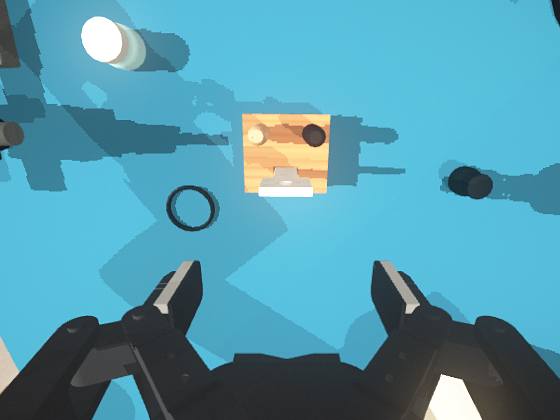

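```bash
python3 - <<'E'
from h import *
import pickle; K=pickle.load(open("K4.pkl","rb")); im=cv2.imread("pics/w4.png")
m=(im[180:205,245:325].min(2)>225).astype(np.uint8); cs,_=cv2.findContours(m,0,2); q=max(cs,key=cv2.contourArea); r=cv2.minAreaRect(q); print(r)
b=cv2.boxPoints(r)+[245,180]; W=[atz("wrist",v,143,K) for v in b]; print(b,np.round(W,1)); c=np.mean(W,0)
for i in range(4): e=W[(i+1)%4]-W[i]; print(np.linalg.norm(e),np.degrees(np.arctan2(e[1],e[0])))
print(c); plan((c[0],c[1],170),None,4); plan((c[0],c[1],110),None,4,((c[0],c[1],170),-.128))
E
```

```text
((40.499996185302734, 11.499999046325684), (52.99999237060547, 8.999998092651367), -0.0)
[[259.         195.99999809]
 [259.         187.        ]
 [311.99999237 187.        ]
 [311.99999237 195.99999809]] [[443.2 301.7 143. ]
 [451.5 300.3 143. ]
 [445.4 253.2 143. ]
 [437.  254.1 143. ]]
8.387277195006009 -8.978265850983618
47.53132023850669 -97.39006353364259
8.390903467313294 174.17233641138105
47.9925639501768 82.6054848982237
[444.27745485 277.3154728  143.        ]
[[85, [1.7, -0.2, 22.5], [0, 0, -0.0]], [85, [1.7, -0.2, 22.5], [0, 0, -0.0]], [85, [1.7, -0.2, 22.5], [0, 0, -0.0]], [85, [1.7, -0.2, 22.5], [0, 0, -0.0]]]
[[85, [0.0, -0.0, 15.0], [0, 0, -0.0]], [85, [0.0, -0.0, 15.0], [0, 0, -0.0]], [85, [0.0, -0.0, 15.0], [0, 0, -0.0]], [85, [0.0, -0.0, 15.0], [0, 0, -0.0]]]
```

Call:
servo_tool --rows '[[85,[2,-0.2,30],[0,0,0]],[85,[2,-0.2,30],[0,0,0]],[85,[2,0,28],[0,0,0]],[85,[1,0,25],[0,0,0]],[85,[0,0,25],[0,0,0]],[85,[0,0,14],[0,0,0]],[85,[0,0,0],[0,0,0]]]'

```text
clock: 9.68
eef_pos: [444.1, 276.9, 107.6]
tcp_rot: [3.141, 0.001, -0.131]
contact_force: [0.0, 0.7, 0.4]
opening: 0.999
```

```bash
python3 -c "
from h import *
st(); plan((444.3,277.3,106),None,1)"
```

```text
t 9.68 p [444.1 276.9 107.6] rot [ 3.141e+00  1.000e-03 -1.310e-01] F [0.   0.66 0.41] op 85.3 q [ 0.55  0.36  1.95 -0.    0.83  2.26]
[[85, [0.2, -0.5, 1.6], [0, 0, -0.0]]]
```

Call:
servo_tool --rows '[[55,[0,0,1.5],[0,0,0]],[52,[0,0,0],[0,0,0]],[44,[0,0,0],[0,0,0]],[44,[0,0,0],[0,0,0]],[44,[0,0,0],[0,0,0]]]' --force 40

```text
clock: 10.3
eef_pos: [444.7, 277.8, 107.5]
tcp_rot: [-3.141, -0.001, -0.13]
contact_force: [-0.9, -1.0, 7.1]
opening: 0.555
```

```bash
python3 -c "
from h import *
st()"
```

```text
t 10.3 p [444.7 277.8 107.5] rot [-3.141e+00 -1.000e-03 -1.300e-01] F [-0.94 -0.97  7.09] op 47.4 q [ 0.56  0.36  1.95 -0.    0.83  2.26]
```

Call:
servo_tool --rows '[[44,[0,0,-6],[0,0,0]],[44,[0,0,-12],[0,0,0]],[44,[0,0,-20],[0,0,0]],[44,[0,0,-30],[0,0,0]],[44,[0,0,-40],[0,0,0]],[44,[0,0,-40],[0,0,0]],[44,[0,0,0],[0,0,0]],[44,[0,0,0],[0,0,0]]]'

```text
clock: 11.3
eef_pos: [443.7, 277.3, 254.4]
tcp_rot: [3.141, 0.0, -0.131]
contact_force: [0.3, -0.4, -1.9]
opening: 0.554
```

```bash
python3 - <<'E'
from h import *
st()
u=-np.array([np.cos(np.radians(13.7)),np.sin(np.radians(13.7)),0]); A=np.array([618.5,-138.3,0])
for r in(165,145,90):print(r,A+r*u)
y=sense()["tcp_rot"][2]
import os
P1=A+165*u; P1[2]=240
plan((430,60,248),.05,6,grip=44); plan(P1,.24,6,((430,60,248),.05),44)
im=grab_frame("wrist"); K=cal("wrist"); cv2.imwrite("pics/w5.png",im)
g=im.min(2); ys,xs=np.where(g[150:330,200:370]>200); print(len(xs))
E
```

```text
t 11.3 p [443.7 277.3 254.4] rot [ 3.141  0.    -0.131] F [ 0.28 -0.37 -1.88] op 47.3 q [0.56 0.17 1.82 0.   1.15 2.26]
165 [ 458.1943952 -177.3782941    0.       ]
145 [ 477.6253776  -172.64153118    0.        ]
90 [ 531.0605792  -159.61543315    0.        ]
[[44, [2.4, 36.2, 1.1], [0, 0, -1.72]], [44, [1.4, 36.3, 1.1], [0, 0, -1.72]], [44, [0.3, 36.3, 1.1], [0, 0, -1.72]], [44, [-0.8, 36.3, 1.1], [0, 0, -1.72]], [44, [-1.9, 36.2, 1.1], [0, 0, -1.72]], [44, [-3.0, 36.2, 1.1], [0, 0, -1.72]]]
[[44, [2.7, 39.7, 1.3], [0, 0, -1.81]], [44, [1.5, 39.8, 1.3], [0, 0, -1.81]], [44, [0.2, 39.8, 1.3], [0, 0, -1.81]], [44, [-1.1, 39.8, 1.3], [0, 0, -1.81]], [44, [-2.3, 39.8, 1.3], [0, 0, -1.81]], [44, [-3.6, 39.7, 1.3], [0, 0, -1.81]]]
2131
```

View pics/w5.png

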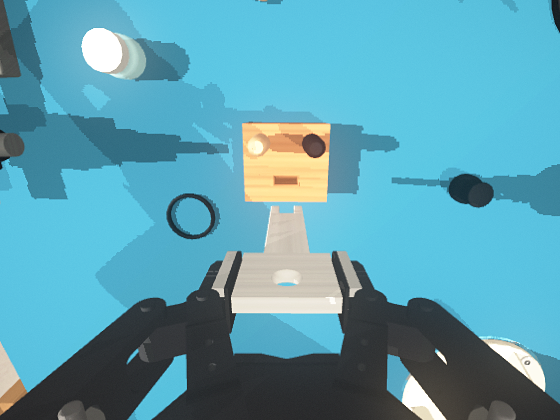

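Call:
servo_tool --rows '[[44,[2.4,36.2,1],[0,0,-1.7]],[44,[1.4,36.3,1],[0,0,-1.7]],[44,[0.3,36.3,1],[0,0,-1.7]],[44,[-0.8,36.3,1],[0,0,-1.7]],[44,[-1.9,36.2,1],[0,0,-1.7]],[44,[-3,36.2,1],[0,0,-1.7]]]'

```text
clock: 12.1
eef_pos: [429.3, 59.0, 247.3]
tcp_rot: [3.141, 0.002, 0.049]
contact_force: [-0.3, 0.1, -0.7]
opening: 0.552
```

Call:
servo_tool --rows '[[44,[2.7,39.7,10],[0,0,-1.8]],[44,[1.5,39.8,10],[0,0,-1.8]],[44,[0.2,39.8,10],[0,0,-1.8]],[44,[-1,39.8,10],[0,0,-1.8]],[44,[-2.3,39.8,12],[0,0,-1.8]],[44,[-3.6,39.7,10],[0,0,-1.8]],[44,[0,0,0],[0,0,0]],[44,[0,0,0],[0,0,0]]]'

```text
clock: 13.1
eef_pos: [456.9, -176.7, 185.6]
tcp_rot: [-3.14, 0.002, 0.235]
contact_force: [-0.4, 0.5, -1.3]
opening: 0.551
```

```bash
python3 - <<'E'
from h import *
import pickle
st(); K=cal("wrist"); s=sense(); im=grab_frame("wrist"); cv2.imwrite("pics/w6.png",im); pickle.dump((K,s),open("K6.pkl","wb"))
A=np.array([618.5,-138.3,0]);u=-np.array([np.cos(np.radians(13.7)),np.sin(np.radians(13.7)),0])
T=A+165*u;T[2]=185.5; plan(T,.24,2,grip=44)
Rt=R.from_euler("xyz",s["tcp_rot"]).as_matrix()
for o in((4,0,-19),(4,24,-35),(4,-24,-35),(4,24,7),(4,-24,7),(4,13,95.5),(4,-13,95.5)):print(o,proj("wrist",s["eef_pos"]+Rt@np.array(o),K).round(1))
print("nose",proj("wrist",A+128*u+[0,0,205],K),"collar",proj("wrist",A+85*u+[0,0,205],K))
E
```

```text
t 13.1 p [ 456.9 -176.7  185.6] rot [-3.14e+00  2.00e-03  2.35e-01] F [-0.44  0.55 -1.29] op 47.0 q [-0.37  0.2   1.96  0.    0.99  0.96]
[[44, [0.4, 0.6, 0.2], [0, 0, -0.12]], [44, [0.4, 0.6, 0.2], [0, 0, -0.12]]]
(4, 0, -19) [284.7 276.2]
(4, 24, -35) [341.  295.9]
(4, -24, -35) [228. 296.]
(4, 24, 7) [327.8 251.6]
(4, -24, 7) [242.1 251.6]
(4, 13, 95.5) [300.8 204.5]
(4, -13, 95.5) [270.  204.6]
nose [286.20672203 208.50368283] collar [285.66071207 105.11749284]
```

View pics/w6.png

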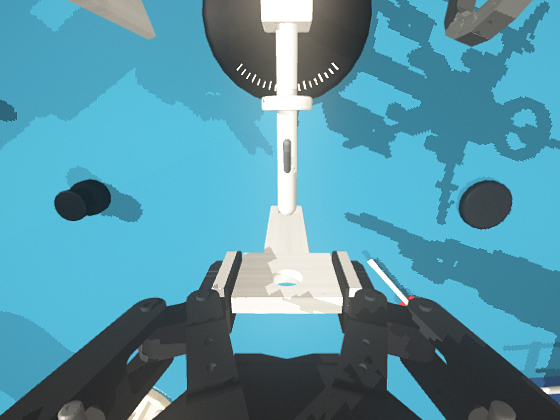

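Call:
servo_tool --rows '[[44,[8,0.7,0],[0,0,-0.2]],[44,[10,0,0],[0,0,0]],[44,[10,0,0],[0,0,0]],[44,[6,0,0],[0,0,0]],[44,[4,0,0],[0,0,0]],[44,[0,0,0],[0,0,0]]]'

```text
clock: 13.9
eef_pos: [495.0, -168.8, 186.5]
tcp_rot: [-3.142, 0.0, 0.24]
contact_force: [0.7, 0.4, -0.7]
opening: 0.555
```

```bash
python3 - <<'E'
from h import *
A=np.array([618.5,-138.3]);u=-np.array([np.cos(np.radians(13.7)),np.sin(np.radians(13.7))]); s=sense(); d=s["eef_pos"][:2]-A
st(); print("r",d@u,"lat",d@np.array([-u[1],u[0]])); K=cal("wrist"); im=grab_frame("wrist"); cv2.imwrite("pics/w7.png",im)
g=im.min(2)
for y in range(150,320,8):
    x=np.where(g[y,200:370]>185)[0]+200
    sp=np.split(x,np.where(np.diff(x)>1)[0]+1) if len(x) else []
    print(y,[(int(q[0]),int(q[-1])) for q in sp if len(q)>3])
E
```

```text
t 13.9 p [ 495.  -168.8  186.5] rot [-3.142  0.     0.24 ] F [ 0.66  0.4  -0.66] op 47.4 q [-0.33  0.25  1.89 -0.    1.    1.  ]
r 127.16696801106556 lat 0.39281720469433523
150 [(276, 289)]
158 [(276, 286)]
166 [(276, 286)]
174 [(276, 286)]
182 [(276, 286)]
190 [(276, 286)]
198 [(263, 282)]
206 [(267, 288)]
214 [(276, 286)]
222 [(276, 286)]
230 [(276, 286)]
238 [(276, 280)]
246 [(277, 280)]
254 [(277, 280)]
262 [(277, 286)]
270 [(277, 286)]
278 [(278, 286)]
286 []
294 [(350, 353)]
302 [(332, 341)]
310 []
318 []
```

Call:
servo_tool --rows '[[44,[3,0,0.3],[0,0,0]],[44,[3,0,0.2],[0,0,0]],[44,[3,0,0],[0,0,0]],[44,[3,0,0],[0,0,0]],[44,[3,0,0],[0,0,0]]]'

```text
clock: 14.58
eef_pos: [509.7, -165.3, 186.1]
tcp_rot: [-3.142, 0.0, 0.239]
contact_force: [-0.3, 0.7, -0.3]
opening: 0.555
```

Call:
servo_tool --rows '[[44,[2,0,0],[0,0,0]],[44,[2,0,0],[0,0,0]],[44,[2,0,0],[0,0,0]]]'

```text
clock: 14.95
eef_pos: [514.6, -163.9, 186.0]
tcp_rot: [-3.141, 0.002, 0.24]
contact_force: [-5.6, -1.1, 2.1]
opening: 0.552
```

Call:
servo_tool --rows '[[44,[1.5,0,0],[0,0,0]],[44,[1.5,0,0],[0,0,0]]]'

```text
clock: 15.2
eef_pos: [517.2, -163.2, 185.9]
tcp_rot: [-3.141, 0.002, 0.24]
contact_force: [-5.6, -0.5, 2.8]
opening: 0.555
```

Call:
servo_tool --rows '[[44,[1.5,0,0],[0,0,0]],[44,[1.5,0,0],[0,0,0]]]'

```text
clock: 15.45
eef_pos: [520.3, -162.5, 186.1]
tcp_rot: [-3.141, 0.002, 0.239]
contact_force: [-5.1, -0.8, 2.1]
opening: 0.551
```

Call:
servo_tool --rows '[[44,[1.5,0,0],[0,0,0]],[44,[1.5,0,0],[0,0,0]]]'

```text
clock: 15.7
eef_pos: [524.5, -161.9, 186.5]
tcp_rot: [3.141, -0.001, 0.239]
contact_force: [-1.0, -0.6, 4.5]
opening: 0.558
```

Call:
servo_tool --rows '[[44,[1,0,0],[0,0,0]],[44,[1,0,0],[0,0,0]]]'

```text
clock: 15.95
eef_pos: [526.2, -161.3, 186.2]
tcp_rot: [3.141, -0.0, 0.239]
contact_force: [-3.1, -0.1, 4.0]
opening: 0.554
```

Call:
servo_tool --rows '[[44,[1,0,0],[0,0,0]],[44,[1,0,0],[0,0,0]]]'

```text
clock: 16.2
eef_pos: [528.0, -160.8, 186.1]
tcp_rot: [-3.142, 0.0, 0.239]
contact_force: [-3.0, 0.0, 2.8]
opening: 0.551
```

Call:
servo_tool --rows '[[44,[1,0,0],[0,0,0]],[44,[0,0,0],[0,0,0]]]'

```text
clock: 16.45
eef_pos: [529.1, -160.5, 185.8]
tcp_rot: [-3.141, -0.0, 0.239]
contact_force: [-0.5, -0.4, -1.1]
opening: 0.551
```

Call:
servo_tool --rows '[[44,[1,0,0],[0,0,0]],[44,[0,0,0],[0,0,0]]]'

```text
clock: 16.7
eef_pos: [529.9, -160.3, 185.8]
tcp_rot: [-3.141, 0.0, 0.239]
contact_force: [-0.3, -0.2, -1.2]
opening: 0.554
```

Call:
servo_tool --rows '[[44,[0.7,0,0],[0,0,0]],[44,[0,0,0],[0,0,0]]]'

```text
clock: 16.95
eef_pos: [530.5, -160.2, 186.0]
tcp_rot: [-3.141, 0.0, 0.239]
contact_force: [0.6, 0.7, -1.5]
opening: 0.553
```

Call:
servo_tool --rows '[[44,[0.7,0,0],[0,0,0]],[44,[0,0,0],[0,0,0]]]'

```text
clock: 17.2
eef_pos: [530.6, -160.1, 185.9]
tcp_rot: [-3.141, 0.001, 0.24]
contact_force: [-3.6, -1.7, 1.4]
opening: 0.557
```

Call:
servo_tool --rows '[[44,[0.7,0,0],[0,0,0]],[44,[0,0,0],[0,0,0]]]'

```text
clock: 17.45
eef_pos: [530.6, -160.1, 185.8]
tcp_rot: [-3.141, 0.003, 0.24]
contact_force: [-7.7, -3.5, 2.5]
opening: 0.549
```

Call:
servo_tool --rows '[[44,[-0.7,0,1],[0,0,0]],[44,[0,0,1],[0,0,0]],[44,[0,0,0],[0,0,0]]]'

```text
clock: 17.82
eef_pos: [530.5, -160.0, 183.9]
tcp_rot: [-3.141, 0.001, 0.239]
contact_force: [-5.8, -1.1, 0.1]
opening: 0.556
```

Call:
servo_tool --rows '[[44,[0,0,0.7],[0,0,0]],[44,[0,0,0.5],[0,0,0]],[44,[0,0,0],[0,0,0]]]'

```text
clock: 18.2
eef_pos: [530.5, -160.0, 182.7]
tcp_rot: [-3.141, 0.001, 0.239]
contact_force: [-5.5, -2.0, 0.5]
opening: 0.554
```

Call:
servo_tool --rows '[[44,[-0.5,0,0.5],[0,0,0]],[52,[0,0,0],[0,0,0]],[60,[0,0,0],[0,0,0]],[70,[0,0,0],[0,0,0]],[70,[0,0,0],[0,0,0]],[70,[0,0,0],[0,0,0]]]'

```text
clock: 18.95
eef_pos: [530.8, -160.1, 182.4]
tcp_rot: [3.142, -0.0, 0.239]
contact_force: [0.2, 1.4, -0.2]
opening: 0.825
```

```bash
python3 - <<'E'
from h import *
st(); K=cal("wrist"); cv2.imwrite("pics/w8.png",grab_frame("wrist")); print(box("wrist","spanner",K),box("wrist","hook_seat",K))
E
```

```text
t 18.95 p [ 530.8 -160.1  182.4] rot [ 3.142 -0.     0.239] F [ 0.19  1.38 -0.24] op 70.4 q [-0.3   0.3   1.83  0.    1.01  1.04]
[(0.94, array([ 530.3, -158.5,  210.7])), (0.53, array([ 608.7, -142.6,  209.2]))] [(0.59, array([ 609.3, -142.6,  211.1]))]
```

Call:
servo_tool --rows '[[70,[0,0,-10],[0,0,0]],[70,[0,0,-15],[0,0,0]],[75,[0,0,-25],[0,0,0]],[85,[0,0,-40],[0,0,0]],[85,[25,0,-40],[0,0,0]],[85,[40,0,-30],[0,0,0]],[85,[40,0,0],[0,0,0]],[85,[30,0,0],[0,0,0]]]'

```text
clock: 20.1
eef_pos: [663.5, -127.7, 344.4]
tcp_rot: [3.141, -0.002, 0.24]
contact_force: [0.1, 0.8, -1.0]
opening: 0.996
```

Call:
servo_tool --rows '[[85,[0,0,0],[0,0,0]],[85,[0,0,0],[0,0,0]]]'

```text
clock: 20.35
eef_pos: [661.3, -128.2, 342.9]
tcp_rot: [3.141, 0.0, 0.239]
contact_force: [0.3, -0.8, -0.2]
opening: 0.995
```

```bash
python3 - <<'E'
from h import *
st(); K=cal("wrist"); im=grab_frame("wrist"); cv2.imwrite("pics/w9.png",im)
print(box("wrist","spanner",K))
A=np.array([618.5,-138.3,0]);u=-np.array([np.cos(np.radians(13.7)),np.sin(np.radians(13.7)),0]);v=np.array([-u[1],u[0],0])
for t in trace("wrist","spanner")[:1]:
    M=t["mask"]; ys,xs=np.where(M); print(t["conf"],M.sum(),xs.min(),xs.max(),ys.min(),ys.max())
for r in(85.5,90.5,95):
    print(r,[proj("wrist",A+r*u+w*v+[0,0,217.5],K).round(1) for w in(-24,24)])
g=im.min(2); k=cv2.Canny(im,60,160)
c=proj("wrist",A+[0,0,245],K); print("cap",c); n=proj("wrist",A+130*u+[0,0,205],K); print("nose",n)
for y in range(int(n[1])-50,int(n[1])+8,3):
    x=np.where(g[y,int(n[0])-80:int(n[0])+80]>175)[0]+int(n[0])-80
    if len(x): 
        P=atz("wrist",(x.mean(),y),206,K)-A; print(y,x.min(),x.max(),len(x),round(P[:2]@u[:2],1),round(P@v,1))
E
```

```text
t 20.35 p [ 661.3 -128.2  342.9] rot [3.141 0.    0.239] F [ 0.25 -0.78 -0.22] op 84.9 q [-0.19  0.35  1.39 -0.    1.4   1.14]
[(0.96, array([ 533.6, -154.5,  204.5]))]
0.78 1091 265 309 274 321
85.5 [array([263.2, 314. ]), array([307.5, 314. ])]
90.5 [array([263.3, 317.9]), array([307.4, 317.9])]
95 [array([263.4, 321.3]), array([307.3, 321.3])]
cap [285.11318942 254.4457598 ]
nose [285.42598782 338.92513586]
288 276 295 20 60.4 0.2
291 276 295 19 64.2 -0.0
294 267 300 33 68.1 -2.2
297 266 305 26 71.9 -6.7
300 266 306 28 75.8 -3.9
303 266 306 30 79.7 -3.6
306 266 307 31 83.7 -1.9
309 266 307 34 87.7 0.3
312 265 308 44 91.7 1.3
315 265 308 44 95.7 1.3
318 265 308 44 99.8 1.3
321 265 340 49 103.9 7.2
324 283 342 7 108.1 35.8
327 283 345 8 112.2 33.4
330 283 348 10 116.4 28.2
333 283 351 10 120.7 29.7
336 283 354 10 124.9 31.2
339 283 357 10 129.2 32.7
342 357 360 4 133.8 85.7
345 360 362 3 138.2 89.0
```

```bash
python3 - <<'E'
from h import *
im=cv2.imread("pics/w9.png"); K=cal("wrist"); g=im.min(2)
A=np.array([618.5,-138.3,0]);pts=[]
for y in range(324,340,2):
    x=np.where(g[y,275:297]>175)[0]+275; P=atz("wrist",(x.mean(),y),206,K)-A; pts.append(np.degrees(np.arctan2(-P[1],-P[0])))
print(np.mean(pts),np.std(pts)); print(sign_off())
E
```

```text
13.722876613856982 0.11756734394743075
the job is handed in; nothing more can be done
None
```

The spanner is hanging on the empty hook behind the keeper, with the hook at the front. The job was handed in at about 20 s with the gripper open and clear.

- **Carousel:** I twisted the knob about 61° clockwise. After the release the hook measured 13.7°, against 14.3° (±0.7°) for the index pointer. The hook rod also lay at the middle of the white scale in the picture. I re-measured it after hanging the spanner and it was unchanged.
- **Hanging:** I lifted the spanner straight out of the block and slid its eye along the rod.
    - The keeper resisted with up to about 6 N, then the force fell to nearly zero, which I took as the click.
    - The collar stopped the spanner at about 90 mm from the axis, with at most about 8 N. I then lowered the spanner onto the rod and let go.
- **Last checks:** In the final wrist picture, the spanner's outline matched a seat at the collar (outer top edge about 95 mm from the axis). The wrist force was under 1 N.
- **Not confirmed:** I had used up the picture views, so these final checks are numbers only. I did not see the keeper standing up behind the spanner, only felt it in the force. I did not re-check the loose things, but nothing in the moves suggested contact with them.

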